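# Find the heaviest ballast tin

### The arm

A 6-joint arm with a two-finger parallel gripper is mounted at the origin on the work surface. World frame = base frame: x ahead of the robot, y to its left, z up, the work surface at z = 0. Lengths are in m, angles in degrees, forces in N, time in s.
With the tool pointing down it reaches from about 0.4 to 0.825 m from the base axis. Payload 7 kg.
Tool frame: the origin (TCP) lies at the very end of the fingers, on their centre line; the grasp point (between the pads) lies hold_point_z behind it (hold_point_z is the distance from the TCP to the grasp point, in m); z points along the fingers, y is the line along which they close (so a half turn about z gives the same grasp; the last joint's range is limited). The gripper opens to 88 mm and grips with 3 to 60 N. Pads are 19 mm wide; open, the fingers measure 130 mm over their backs; the gripper's body (78 mm by 193 mm) begins 47 mm behind the grasp point.
Start: joints at [-56.201, 20.546, 0.682, 0, -70.136, -16.507], TCP at [0.201, -0.644, 0.227] pointing down, gripper open.
Joint ranges: [-176.03, 176.03], [-82.01, 121.73], [-58.28, 71.71], [-173.87, 95.51], [-174.79, -0.11], [-173.66, 173.66]. Speed limits (degrees/s): [136.94, 136.94, 172.46, 180, 180, 180].

### API

Orientations are given as [roll, pitch, yaw] about the fixed x, y, z axes, in that order (R = Rz(yaw) Ry(pitch) Rx(roll)).
In Python, from plant import get_obs, snapshot, close_job, hold_point_z gives the robot as it stands.
- The arm moves only by the tool play_rows, never from a script. Its argument "commands" is a list that holds one entry, the list of rows, each a list of 7 numbers: the shift along the tool's x, y, z in cm, then the turn, a rotation vector about the tool's x, y, z in degrees, then the opening, from 0 (shut) to 1 (fully open). In form: [[[x, y, z, ax, ay, az, fingers], ...]]. A call has 1 to 20 rows; each row is the pose to reach, as a shift and turn from the pose commanded when the call began, along the tool's axes at that moment; what a row does not reach only later rows make up. A row lasts 1/12 s, in which the tool goes at most 41.7 mm and 7.16 degrees, less where a joint would pass 70% of its speed; a pose out of reach is approached as far as the arm can. A call with a gripper value outside its range is refused whole. The fingers move at their own pace and stop on an object; the grip force is fixed at half the most. Time passes only in rows, so rows that repeat a pose let the fingers close. It gives the time, the measured TCP pose, the force, the opening and the grip force at its end, in the units of the state.
- get_obs(): the state, without advancing time (a new reading comes with each control period).
- snapshot(name): name is "scene" or "top"; returns a dict with "frame" (400x640x3 uint8, red, green, blue), "camera_matrix" (3x3 intrinsics, pixels), "dist" ([k1, k2, p1, p2, k3] as OpenCV has them; the pictures are not rectified), "origin" and "attitude" of the camera in the world. Camera axes: x right, y down, z forward; pixel columns grow to the right and rows downward; lengths in m; the calibration is good to about 2 mm. A picture is of the moment at which its call begins. There is no depth.
- close_job(): hands the job in; it is judged then, once.
The state is a dict: "clock": time; "joint_pos": joint angles; "qvel": joint speeds; "tau": joint torques, N m; "tool_pos": TCP position; "orientation": TCP orientation; "force": force on the tool from outside, world axes, zero at the start; "moment": the same for the moment, N m; "opening": finger opening in m; "gripper_force": force on a finger pad.
Only numpy, scipy, OpenCV 4.12 (cv2) and the standard library are available. Lean on these libraries where they do the work, as an engineer would, in place of code of your own. Each camera call takes 0.05 s, during which the arm holds its last target. There are 200 camera calls.

### The job

Three identical closed tins of nose ballast for a model glider stand on the bench: lift each one to feel its weight, stand the two lighter ones upright inside the shallow white tray (set down, not dropped or tipped over), and finish while still holding the heaviest one up in the gripper, upright, still and about 15 cm or more clear of the bench, touching nothing else. Leave the glue bottle, the spirit level and the screwdriver alone.

Things in the scene. Friction and masses are not known exactly. Their poses are not given: they have to be found in the camera images.
- tin_a: closed round aluminium tin, flat lid, blue band, 50 mm diameter, 85 mm tall, rigid, straight-sided, standing on the bench (20 to 40 N round the sides holds it). Origin: centre of its underside, z up. One of three exactly alike, in any order; each weighs 150 to 750 g, the heaviest at least 150 g more than either other
- tin_b: closed round aluminium tin, flat lid, blue band, 50 mm diameter, 85 mm tall, rigid, straight-sided, standing on the bench (20 to 40 N round the sides holds it). Origin: centre of its underside, z up. One of three exactly alike, in any order; each weighs 150 to 750 g, the heaviest at least 150 g more than either other
- tin_c: closed round aluminium tin, flat lid, blue band, 50 mm diameter, 85 mm tall, rigid, straight-sided, standing on the bench (20 to 40 N round the sides holds it). Origin: centre of its underside, z up. One of three exactly alike, in any order; each weighs 150 to 750 g, the heaviest at least 150 g more than either other
- tray: shallow white open tray fixed to the bench, 110 mm (its x) by 310 mm (its y), outer height 22 mm; walls 10 mm thick, inside 90 x 290 mm, floor 10 mm above the bench. Origin at the centre of its underside. Three tins fit side by side along its y, 95 mm apart
- glue: bystander: small white glue bottle with an orange cap, 34 mm in diameter, 95 mm tall, standing. Origin at the centre of its underside
- level: bystander: aluminium spirit level with green vials, 22 mm (its x) by 220 mm (its y), 45 mm tall. Origin at the centre of its underside
- driver: bystander: screwdriver with a red handle, 170 mm long along its x, lying on the bench. Origin on its underside
Things that resemble listed ones, but are neither listed nor needed, are in the scene too. What is shaped like the tin_b but purple is not meant.

How it is judged (in metres and radians):
On the way, in this order (a step that is already met when the one before it is completed fails the run):
1. a tin has been lifted clear of the bench in the gripper (((height (world z) of tin_a above 0.03 m and contact force between tin_a and the fingers above 0.5 N) or (height (world z) of tin_b above 0.03 m and contact force between tin_b and the fingers above 0.5 N) or (height (world z) of tin_c above 0.03 m and contact force between tin_c and the fingers above 0.5 N))), for 0.2 s.
2. the two lighter tins stand released in the tray ((((x of tin_b in the frame of tray between -0.035 and 0.035 m and y of tin_b in the frame of tray between -0.14 and 0.14 m and z of tin_b in the frame of tray between 0 and 0.016 m and angle between tin_b's own z axis and vertical below 0.1 rad and linear speed of tin_b below 0.03 m/s and contact force between tin_b and the fingers below 0.1 N and contact force between tin_b and tray below 5 N) and (x of tin_c in the frame of tray between -0.035 and 0.035 m and y of tin_c in the frame of tray between -0.14 and 0.14 m and z of tin_c in the frame of tray between 0 and 0.016 m and angle between tin_c's own z axis and vertical below 0.1 rad and linear speed of tin_c below 0.03 m/s and contact force between tin_c and the fingers below 0.1 N and contact force between tin_c and tray below 5 N)) or ((x of tin_a in the frame of tray between -0.035 and 0.035 m and y of tin_a in the frame of tray between -0.14 and 0.14 m and z of tin_a in the frame of tray between 0 and 0.016 m and angle between tin_a's own z axis and vertical below 0.1 rad and linear speed of tin_a below 0.03 m/s and contact force between tin_a and the fingers below 0.1 N and contact force between tin_a and tray below 5 N) and (x of tin_c in the frame of tray between -0.035 and 0.035 m and y of tin_c in the frame of tray between -0.14 and 0.14 m and z of tin_c in the frame of tray between 0 and 0.016 m and angle between tin_c's own z axis and vertical below 0.1 rad and linear speed of tin_c below 0.03 m/s and contact force between tin_c and the fingers below 0.1 N and contact force between tin_c and tray below 5 N)) or ((x of tin_a in the frame of tray between -0.035 and 0.035 m and y of tin_a in the frame of tray between -0.14 and 0.14 m and z of tin_a in the frame of tray between 0 and 0.016 m and angle between tin_a's own z axis and vertical below 0.1 rad and linear speed of tin_a below 0.03 m/s and contact force between tin_a and the fingers below 0.1 N and contact force between tin_a and tray below 5 N) and (x of tin_b in the frame of tray between -0.035 and 0.035 m and y of tin_b in the frame of tray between -0.14 and 0.14 m and z of tin_b in the frame of tray between 0 and 0.016 m and angle between tin_b's own z axis and vertical below 0.1 rad and linear speed of tin_b below 0.03 m/s and contact force between tin_b and the fingers below 0.1 N and contact force between tin_b and tray below 5 N)))), for 0.2 s.
At the end, for the whole second after the job is handed in: one tin, the heaviest, is in the fingers, underside over 12 cm above the bench, within 15 degrees of upright, still, touching no other thing; the other two stand upright on the tray's floor, released, at rest, each pressing on it with under 5 N (as only the two lighter ones do) ((((height (world z) of tin_a above 0.12 m and angle between tin_a's own z axis and vertical below 0.26 rad and linear speed of tin_a below 0.05 m/s and contact force between tin_a and the fingers above 1 N and contact force between tin_a and tray below 0.1 N and contact force between tin_a and tin_b below 0.1 N and contact force between tin_a and tin_c below 0.1 N and contact force between tin_a and glue below 0.1 N and contact force between tin_a and level below 0.1 N and contact force between tin_a and driver below 0.1 N) and (x of tin_b in the frame of tray between -0.035 and 0.035 m and y of tin_b in the frame of tray between -0.14 and 0.14 m and z of tin_b in the frame of tray between 0 and 0.016 m and angle between tin_b's own z axis and vertical below 0.1 rad and linear speed of tin_b below 0.03 m/s and contact force between tin_b and the fingers below 0.1 N and contact force between tin_b and tray below 5 N) and (x of tin_c in the frame of tray between -0.035 and 0.035 m and y of tin_c in the frame of tray between -0.14 and 0.14 m and z of tin_c in the frame of tray between 0 and 0.016 m and angle between tin_c's own z axis and vertical below 0.1 rad and linear speed of tin_c below 0.03 m/s and contact force between tin_c and the fingers below 0.1 N and contact force between tin_c and tray below 5 N)) or ((height (world z) of tin_b above 0.12 m and angle between tin_b's own z axis and vertical below 0.26 rad and linear speed of tin_b below 0.05 m/s and contact force between tin_b and the fingers above 1 N and contact force between tin_b and tray below 0.1 N and contact force between tin_b and tin_a below 0.1 N and contact force between tin_b and tin_c below 0.1 N and contact force between tin_b and glue below 0.1 N and contact force between tin_b and level below 0.1 N and contact force between tin_b and driver below 0.1 N) and (x of tin_a in the frame of tray between -0.035 and 0.035 m and y of tin_a in the frame of tray between -0.14 and 0.14 m and z of tin_a in the frame of tray between 0 and 0.016 m and angle between tin_a's own z axis and vertical below 0.1 rad and linear speed of tin_a below 0.03 m/s and contact force between tin_a and the fingers below 0.1 N and contact force between tin_a and tray below 5 N) and (x of tin_c in the frame of tray between -0.035 and 0.035 m and y of tin_c in the frame of tray between -0.14 and 0.14 m and z of tin_c in the frame of tray between 0 and 0.016 m and angle between tin_c's own z axis and vertical below 0.1 rad and linear speed of tin_c below 0.03 m/s and contact force between tin_c and the fingers below 0.1 N and contact force between tin_c and tray below 5 N)) or ((height (world z) of tin_c above 0.12 m and angle between tin_c's own z axis and vertical below 0.26 rad and linear speed of tin_c below 0.05 m/s and contact force between tin_c and the fingers above 1 N and contact force between tin_c and tray below 0.1 N and contact force between tin_c and tin_a below 0.1 N and contact force between tin_c and tin_b below 0.1 N and contact force between tin_c and glue below 0.1 N and contact force between tin_c and level below 0.1 N and contact force between tin_c and driver below 0.1 N) and (x of tin_a in the frame of tray between -0.035 and 0.035 m and y of tin_a in the frame of tray between -0.14 and 0.14 m and z of tin_a in the frame of tray between 0 and 0.016 m and angle between tin_a's own z axis and vertical below 0.1 rad and linear speed of tin_a below 0.03 m/s and contact force between tin_a and the fingers below 0.1 N and contact force between tin_a and tray below 5 N) and (x of tin_b in the frame of tray between -0.035 and 0.035 m and y of tin_b in the frame of tray between -0.14 and 0.14 m and z of tin_b in the frame of tray between 0 and 0.016 m and angle between tin_b's own z axis and vertical below 0.1 rad and linear speed of tin_b below 0.03 m/s and contact force between tin_b and the fingers below 0.1 N and contact force between tin_b and tray below 5 N)))); the arm keeps its last pose, push and grip.
It fails at once if a tin is tipped (over 35 degrees) (angle between any of tin_a, tin_b, tin_c's own z axis and vertical above 0.61 rad).
It fails at once if a tin is dropped (falls or flies free at over 0.5 m/s) ((linear speed of tin_a above 0.5 m/s and contact force between tin_a and the fingers below 0.05 N) or (linear speed of tin_b above 0.5 m/s and contact force between tin_b and the fingers below 0.05 N) or (linear speed of tin_c above 0.5 m/s and contact force between tin_c and the fingers below 0.05 N)).
It fails at once if the glue bottle, spirit level or screwdriver is pushed more than 3 cm or the bottle is knocked over (distance of any of glue, level, driver from where it was at the start of the episode above 0.03 m or angle between glue's own z axis and vertical above 0.5 rad).
It also fails if it takes over 72 s, if anything falls off the work surface, if the arm or the gripper's body presses on something with over 40 N, if the wrist force passes 120 N, or if a joint passes its speed limit or range.

## Working session

There is one attempt and no reset: what is moved stays moved. The work goes in short steps, Python scripts to look and compute and a tool call to move; the robot and the scene stay as the last step left them, time stands still between calls to the robot, and variables do not carry over. Pictures are saved under pics/ and viewed, at most 10 in all, crops included, and the job is handed in when it is done.

Besides the shell and the picture viewer there is one more tool, called in YAML: its name, and indented under it one key for each argument. play_rows: Moves the arm, as the interface text tells. Its arguments: {"type":"object","properties":{"commands":{"type":"array","items":{"type":"array","items":{"type":"array","items":{"type":"number"}}}}},"required":["commands"]}

```bash
mkdir -p pics; ls; python3 - <<'E'
from plant import *
import cv2
print(get_obs(), hold_point_z)
for n in("scene","top"):
    s=snapshot(n); cv2.imwrite(f"pics/{n}0.png",s["frame"][:,:,::-1]); print({k:v for k,v in s.items() if k!="frame"})
E
```

```text
pics
{'clock': 0.0, 'joint_pos': array([-5.61999844e+01,  2.05916853e+01,  6.34583316e-01, -2.19636072e-02,
       -7.01338563e+01, -1.65078838e+01]), 'qvel': array([-0.06492683,  0.00407213,  0.0090977 ,  0.00034225,  0.05782807,
        0.05773532]), 'tau': array([-1.25665880e-03, -5.82719100e+01,  2.93058980e+01,  6.99707687e+00,
        7.01944882e-03, -2.02169063e-04]), 'tool_pos': array([ 0.20049872, -0.64403678,  0.2256202 ]), 'orientation': array([ 1.79906924e+02, -6.05222381e-03, -1.62715343e+02]), 'force': array([-0.71752413, -0.2714278 ,  0.61443291]), 'moment': array([ 0.04861936, -0.00066343, -0.05633534]), 'gripper_force': 0.0, 'opening': 0.08767594923961688} 0.0188
{'camera_matrix': array([[409.10263539,   0.        , 318.84282983],
       [  0.        , 409.10263539, 194.11501803],
       [  0.        ,   0.        ,   1.        ]]), 'dist': array([-0.06192676,  0.        ,  0.        ,  0.        ,  0.        ]), 'origin': array([ 1.37925322, -0.10790646,  0.60267205]), 'attitude': array([-123.71360927,    1.39851461,   78.1347155 ])}
{'camera_matrix': array([[380.7858723 ,   0.        , 311.68185997],
       [  0.        , 380.7858723 , 201.73884918],
       [  0.        ,   0.        ,   1.        ]]), 'dist': array([0.00971573, 0.        , 0.        , 0.        , 0.        ]), 'origin': array([0.54001588, 0.04125751, 0.96423353]), 'attitude': array([-176.85870277,    0.45068305,  -89.6858946 ])}
```

View pics/scene0.png

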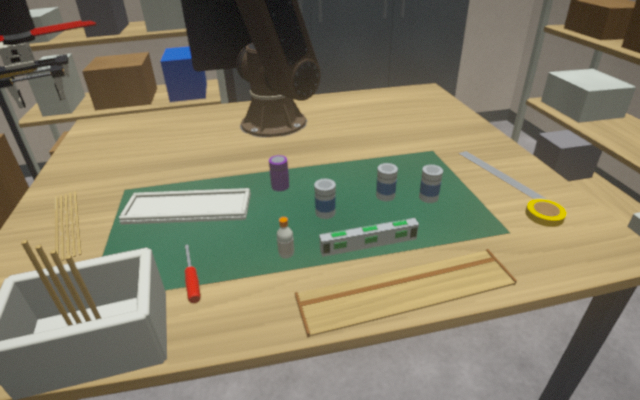

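View pics/top0.png

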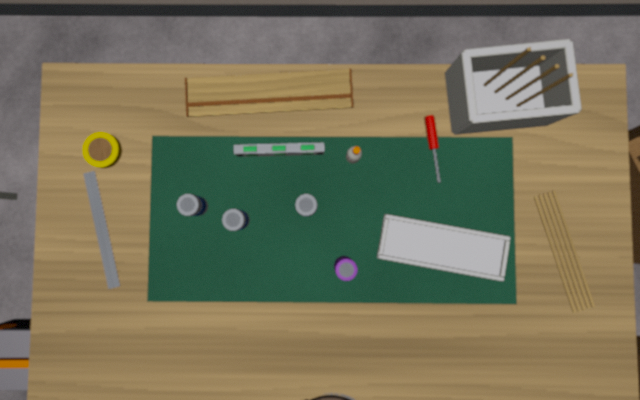

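The scene picture shows three blue-band tins at (325,197), (387,182) and (431,183), a purple look-alike at (279,172), the tray at (187,205), the glue at (285,240), the level at (369,236) and the screwdriver at (192,280). In the top picture the tins' lids are at (306,205), (234,220) and (190,205), the purple one is at (346,269) and the tray at (444,247).

Candidates are the four round cans. I choose the three with blue bands and leave out the purple one.

```bash
cat > h.py <<'E'
import numpy as np, cv2
from scipy.spatial.transform import Rotation as R
from plant import *
def cam(n):
    s=snapshot(n); s["R"]=R.from_euler("xyz",s["attitude"],degrees=True).as_matrix(); return s
def ray(s,p):
    u=cv2.undistortPoints(np.array([[p]],float),s["camera_matrix"],s["dist"])[0,0]
    d=s["R"]@[u[0],u[1],1]; return s["origin"],d/np.linalg.norm(d)
def plane(s,p,z):
    o,d=ray(s,p); return o+d*(z-o[2])/d[2]
def tri(r1,r2):
    (a,d),(b,e)=r1,r2; t=np.linalg.lstsq(np.c_[d,-e],b-a,rcond=None)[0]
    p,q=a+t[0]*d,b+t[1]*e; return (p+q)/2,np.linalg.norm(p-q)
def comps(m,amin):
    n,l,st,c=cv2.connectedComponentsWithStats(m.astype(np.uint8)); return [(st[i].tolist(),c[i].round(1).tolist(),l==i) for i in range(1,n) if st[i][4]>=amin]
def fill(m):  # filled outer contour -> centroid
    cs,_=cv2.findContours(m.astype(np.uint8),cv2.RETR_EXTERNAL,cv2.CHAIN_APPROX_NONE); return max(cs,key=cv2.contourArea)
E
python3 - <<'E'
from h import *
s,t=cam("scene"),cam("top")
hs=cv2.cvtColor(s["frame"],cv2.COLOR_RGB2HSV).astype(int); ht=cv2.cvtColor(t["frame"],cv2.COLOR_RGB2HSV).astype(int)
a=s["frame"][150:265,255:455,::-1]; b=t["frame"][130:290,165:365,::-1]
a=cv2.resize(a,None,fx=3.5,fy=3.5,interpolation=1)[:,:700]; b=cv2.resize(b,None,fx=1.2,fy=1.2)
cv2.imwrite("pics/crop_s.png",a); 
mt=(ht[...,1]<60)&(ht[...,2]>90); mt[:140]=0; mt[300:]=0; mt[:,:155]=0; mt[:,515:]=0
for st,c,m in comps(mt,60): k=fill(m); e=cv2.fitEllipse(k); print("top",st,c,np.round(e[0],1),np.round(e[1],1))
ms=(hs[...,1]<60)&(hs[...,2]>90); ms[:150]=0; ms[260:]=0; ms[:,:110]=0; ms[:,455:]=0
for st,c,m in comps(ms,40): print("scene",st,c)
mb=(hs[...,0]>100)&(hs[...,0]<125)&(hs[...,1]>70); mb[:150]=0;mb[260:]=0
for st,c,m in comps(mb,40): print("blue",st,c)
print(hs[172:182:3,387].tolist(),hs[185:197:4,387].tolist())
E
```

```text
top [233, 142, 92, 13, 733] [279.1, 147.8] [279.8 147.7] [ 10.4 135. ]
top [347, 145, 15, 16, 126] [352.7, 154.5] [353.8 153. ] [13.2 15.7]
top [433, 149, 8, 34, 120] [436.2, 165.7] [436.4 166.7] [ 3.2 42. ]
top [176, 193, 23, 23, 409] [187.1, 204.2] [187.1 204.2] [21.7 22.2]
top [295, 193, 23, 24, 419] [305.8, 204.4] [305.8 204.4] [22.  22.4]
top [222, 208, 22, 23, 410] [232.5, 219.2] [232.5 219.2] [21.6 22.3]
top [377, 214, 134, 68, 6084] [443.7, 247.2] [443.7 247.2] [ 51.5 165.4]
top [340, 263, 14, 14, 156] [346.1, 269.5] [346.1 269.5] [13.1 13.3]
scene [268, 155, 20, 8, 97] [277.5, 158.2]
scene [377, 162, 22, 22, 379] [387.0, 172.2]
scene [421, 164, 23, 22, 393] [432.1, 173.9]
scene [314, 178, 22, 23, 408] [324.8, 188.4]
scene [118, 187, 133, 38, 4098] [186.1, 205.7]
scene [376, 192, 20, 9, 102] [385.0, 196.9]
scene [419, 193, 20, 10, 113] [428.4, 198.5]
scene [316, 210, 20, 9, 108] [325.6, 214.6]
scene [319, 217, 100, 40, 1630] [367.9, 237.0]
scene [277, 226, 18, 33, 482] [285.1, 242.2]
scene [185, 244, 6, 16, 66] [187.2, 252.0]
scene [110, 247, 45, 13, 429] [133.7, 254.4]
blue [378, 184, 17, 10, 121] [386.9, 188.9]
blue [424, 187, 14, 9, 40] [430.4, 191.3]
blue [316, 200, 18, 12, 169] [325.0, 205.5]
[[90, 4, 176], [30, 17, 106], [38, 21, 97], [33, 24, 96]] [[103, 77, 79], [104, 84, 79], [106, 88, 81]]
```

View pics/crop_s.png

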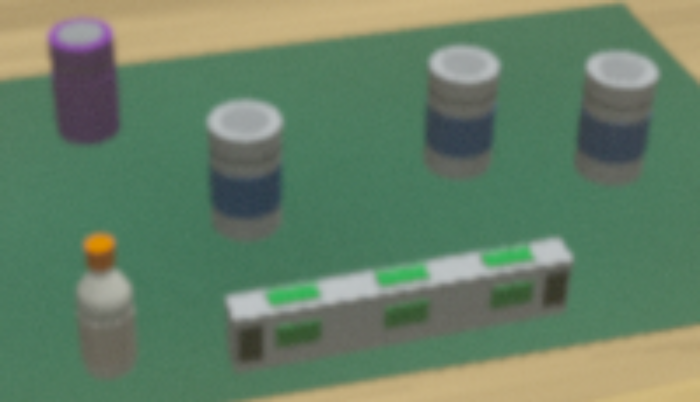

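The crop shows three blue-banded tins standing upright, with lid centres at about scene pixels (325,184.6), (387.3,168.6) and (432.4,170). The purple can is separate, at (279,160).

```bash
python3 - <<'E'
from h import *
s,t=cam("scene"),cam("top")
hs=cv2.cvtColor(s["frame"],cv2.COLOR_RGB2HSV).astype(int); ht=cv2.cvtColor(t["frame"],cv2.COLOR_RGB2HSV).astype(int)
T=[(305.8,204.4),(232.5,219.2),(187.1,204.2)]
for (x,y),b in zip([(325,184.6),(387.3,168.6),(432.4,170)],T):
    m=(hs[...,1]<45)&(hs[...,2]>125); w=np.zeros_like(m); w[int(y)-9:int(y)+8,int(x)-13:int(x)+14]=1
    k=fill(m&w); e=cv2.fitEllipse(k)
    p,g=tri(ray(s,e[0]),ray(t,b)); print("lid px",np.round(e[0],1),np.round(e[1],1),"tri",p.round(4),"gap",round(g,4),"top@.085",plane(t,b,.085).round(4))
def quad(h,x0,x1,y0,y1):
    m=(h[...,1]<60)&(h[...,2]>90); w=np.zeros_like(m); w[y0:y1,x0:x1]=1
    k=cv2.convexHull(fill(m&w)); e=cv2.approxPolyN(k,4,ensure_convex=True)[0] if hasattr(cv2,"approxPolyN") else cv2.approxPolyDP(k,8,True)[:,0]
    return e.astype(float)
qt=quad(ht,370,515,205,285); qs=quad(hs,110,260,180,240); print(qt.tolist(),qs.tolist())
W=np.array([plane(t,q,.022)[:2] for q in qt])
for q in qs:
    a=plane(s,q,.022)[:2]; i=np.argmin(((W-a)**2).sum(1)); p,g=tri(ray(s,q),ray(t,qt[i])); print("corner",p.round(4),round(g,4),"top@.022",W[i].round(4))
r=cv2.minAreaRect((W*1000).astype(np.float32)); print("tray",r, W.mean(0))
# level and glue, driver
ct=plane(t,(353.8,153),.09); print("glue",ct.round(3),"level",plane(t,(234,148),.045).round(3),plane(t,(324,147.5),.045).round(3),"purple",plane(t,(346.1,269.5),.085).round(3))
E
```

```text
lid px [324.5 184.2] [11.7 21.2] tri [0.5818 0.0612 0.0866] gap 0.0015 top@.085 [0.582 0.062 0.085]
lid px [387.2 168. ] [10.3 20.5] tri [0.5467 0.2297 0.0873] gap 0.0019 top@.085 [0.5469 0.2311 0.085 ]
lid px [432.4 169.5] [10.5 20.8] tri [0.5807 0.3353 0.0873] gap 0.0016 top@.085 [0.5811 0.3369 0.085 ]
[[511.0, 236.0], [504.0, 282.0], [376.0, 259.0], [384.0, 212.0]] [[246.0, 220.0], [113.0, 225.0], [133.0, 191.0], [252.0, 187.0]]
corner [ 0.5677 -0.1329  0.0051] 0.0001 top@.022 [ 0.5672 -0.1298]
corner [ 0.5096 -0.4535  0.0026] 0.0068 top@.022 [ 0.5101 -0.4397]
corner [ 0.3992 -0.4189  0.0271] 0.0023 top@.022 [ 0.3985 -0.4201]
corner [ 0.4521 -0.1086  0.0245] 0.0013 top@.022 [ 0.4518 -0.1096]
tray ((482.3477783203125, -274.91949462890625), (315.1080322265625, 117.17498016357422), 80.0782699584961) [ 0.48188815 -0.27481894]
glue [ 0.701 -0.048  0.09 ] level [0.721 0.239 0.045] [0.723 0.019 0.045] purple [ 0.433 -0.031  0.085]
```

Candidates by top pixel: blue-band tins (306,204), (233,219) and (187,204), which I choose. The purple can (346,269) and the white glue (354,153) are rejected. Lid height triangulates to 0.087 m against 0.085 m in the text.

Next: refine the tray and write the planner.

```bash
cat >> h.py <<'E'
def go(x,y,z,yaw=None):
    o=get_obs(); Rt=R.from_euler("xyz",o["orientation"],degrees=True)
    Rg=R.from_euler("xyz",[180,0,o["orientation"][2] if yaw is None else yaw],degrees=True)
    print("shift cm",(Rt.inv().apply(np.array([x,y,z])-o["tool_pos"])*100).round(2),"turn",(Rt.inv()*Rg).as_rotvec(degrees=True).round(2))
E
python3 - <<'E'
from h import *
t=cam("top"); h=cv2.cvtColor(t["frame"],cv2.COLOR_RGB2HSV).astype(int)
m=(h[...,1]<60)&(h[...,2]>90); w=np.zeros_like(m); w[205:285,370:515]=1
k=fill(m&w)[:,0]; P=np.array([plane(t,q,.022)[:2]*1000 for q in k],np.float32)
r=cv2.minAreaRect(P); print(r)
c=np.array(r[0])/1000; a=np.radians(r[2]); 
u=np.array([np.cos(a),np.sin(a)]); u=u if r[1][0]>r[1][1] else np.array([-u[1],u[0]]); u*=np.sign(u[1])
print("long axis",u,"yaw of tray",np.degrees(np.arctan2(-u[0],u[1])))
for d in(.095,0,-.095): print("slot",d,(c+d*u).round(4))
go(.582,.0616,.17,np.degrees(np.arctan2(-u[0],u[1]))+90-180)
E
```

```text
((481.9216003417969, -274.5743713378906), (316.1553955078125, 114.84209442138672), 79.96192169189453)
long axis [0.17430263 0.98469213] yaw of tray -10.03807830810547
slot 0.095 [ 0.4985 -0.181 ]
slot 0 [ 0.4819 -0.2746]
slot -0.095 [ 0.4654 -0.3681]
shift cm [-57.4   56.07   5.65] turn [ 2.000e-02  1.000e-02 -6.267e+01]
```

play_rows:
  commands:
    - [[-57.4,56.1,5.6,0,0,-62.7,1],[-57.4,56.1,5.6,0,0,-62.7,1],[-57.4,56.1,5.6,0,0,-62.7,1],[-57.4,56.1,5.6,0,0,-62.7,1],[-57.4,56.1,5.6,0,0,-62.7,1],[-57.4,56.1,5.6,0,0,-62.7,1],[-57.4,56.1,5.6,0,0,-62.7,1],[-57.4,56.1,5.6,0,0,-62.7,1],[-57.4,56.1,5.6,0,0,-62.7,1],[-57.4,56.1,5.6,0,0,-62.7,1],[-57.4,56.1,5.6,0,0,-62.7,1],[-57.4,56.1,5.6,0,0,-62.7,1],[-57.4,56.1,5.6,0,0,-62.7,1],[-57.4,56.1,5.6,0,0,-62.7,1],[-57.4,56.1,5.6,0,0,-62.7,1],[-57.4,56.1,5.6,0,0,-62.7,1],[-57.4,56.1,5.6,0,0,-62.7,1],[-57.4,56.1,5.6,0,0,-62.7,1],[-57.4,56.1,5.6,0,0,-62.7,1],[-57.4,56.1,5.6,0,0,-62.7,1]]

```text
clock: 2.02
tool_pos: [0.5842, 0.0662, 0.17]
orientation: [-180.0, 0.0, -99.8]
force: [-0.1, 0.5, -0.8]
opening: 0.0877
gripper_force: 0.0
```

```bash
python3 - <<'E'
from h import *
go(.582,.0616,.039,-100.04); o=get_obs(); print(o["clock"],o["tool_pos"],o["orientation"],o["force"],o["joint_pos"])
E
```

```text
shift cm [ 0.49  0.15 13.1 ] turn [-0.05  0.02  0.2 ]
2.0167 [0.58417013 0.06615074 0.16998439] [-1.79953405e+02  1.67036592e-02 -9.98427891e+01] [-0.06981073  0.46076927 -0.77962026] [ 2.55106148e+01  1.48497585e+01 -1.52254328e+01  1.54194051e-02
 -5.98771420e+01 -3.53611435e+01]
```

play_rows:
  commands:
    - [[0,0,3,0,0,0,1],[0,0,6.5,0,0,0,1],[0,0,9.5,0,0,0,1],[0,0,11.5,0,0,0,1],[0,0,12.6,0,0,0,1],[0,0,13.1,0,0,0,1],[0,0,13.1,0,0,0,1]]

```text
clock: 2.6
tool_pos: [0.5818, 0.0616, 0.0391]
orientation: [179.9, -0.0, -100.0]
force: [-0.2, 0.7, 0.9]
opening: 0.0878
gripper_force: 0.0
```

```bash
python3 - <<'E'
from h import *
go(.582,.0616,.039,-100.04); o=get_obs(); print(o["clock"],o["tool_pos"],o["orientation"],o["force"],o["qvel"].round(2))
E
```

```text
shift cm [-0.   -0.02  0.01] turn [ 0.05 -0.04  0.03]
2.6 [0.58180279 0.06160042 0.03907195] [ 1.79949899e+02 -4.29876157e-02 -1.00007181e+02] [-0.22962476  0.70341456  0.92304953] [ 0.03 -1.65  1.41  0.35 -1.33 -0.1 ]
```

play_rows:
  commands:
    - [[0,0,0,0,0,0,0],[0,0,0,0,0,0,0],[0,0,0,0,0,0,0],[0,0,0,0,0,0,0],[0,0,0,0,0,0,0],[0,0,0,0,0,0,0],[0,0,0,0,0,0,0],[0,0,0,0,0,0,0]]

```text
clock: 3.27
tool_pos: [0.5814, 0.0617, 0.0399]
orientation: [180.0, -0.0, -100.0]
force: [-4.0, 1.5, 5.9]
opening: 0.0496
gripper_force: 30.0
```

play_rows:
  commands:
    - [[0,0,-1,0,0,0,0],[0,0,-3,0,0,0,0],[0,0,-5.5,0,0,0,0],[0,0,-8,0,0,0,0],[0,0,-10,0,0,0,0],[0,0,-11.5,0,0,0,0],[0,0,-12.5,0,0,0,0],[0,0,-13,0,0,0,0],[0,0,-13,0,0,0,0],[0,0,-13,0,0,0,0],[0,0,-13,0,0,0,0]]

```text
clock: 4.18
tool_pos: [0.5811, 0.0616, 0.1681]
orientation: [179.9, -0.1, -100.0]
force: [0.1, -0.5, -6.3]
opening: 0.0498
gripper_force: 30.0
```

```bash
cat > wt.py <<'E'
from h import *
F=[];T=[]
for i in range(8): o=get_obs(); F.append(o["force"]);T.append(o["tau"]); snapshot("top")
print("F mean",np.mean(F,0).round(2),"sd",np.std(F,0).round(2),"tau",np.mean(T,0).round(2),o["clock"],o["tool_pos"],o["opening"],o["gripper_force"])
E
python3 wt.py
```

```text
F mean [-0.1   0.21 -6.36] sd [0.41 0.51 0.2 ] tau [-0.000e+00 -5.142e+01  2.941e+01  7.460e+00 -2.000e-02 -0.000e+00] 4.5333 [0.58181588 0.0617379  0.16922342] 0.04943169119687305 29.984505772590637
```

Tin 1 weighs about 6.4 N, over the 5 N limit, so it is very probably the heaviest. I set it back in place and weigh the others as I move them.

play_rows:
  commands:
    - [[0,0,1,0,0,0,0],[0,0,3,0,0,0,0],[0,0,5.5,0,0,0,0],[0,0,8,0,0,0,0],[0,0,10,0,0,0,0],[0,0,11.5,0,0,0,0],[0,0,12.4,0,0,0,0],[0,0,12.8,0,0,0,0],[0,0,13,0,0,0,0],[0,0,13,0,0,0,0],[0,0,13,0,0,0,1],[0,0,13,0,0,0,1],[0,0,13,0,0,0,1],[0,0,13,0,0,0,1],[0,0,13,0,0,0,1],[0,0,13,0,0,0,1],[0,0,13,0,0,0,1],[0,0,13,0,0,0,1]]

```text
clock: 6.08
tool_pos: [0.582, 0.0618, 0.0396]
orientation: [-180.0, 0.0, -100.0]
force: [0.6, -0.5, 0.2]
opening: 0.087
gripper_force: 0.0
```

```bash
python3 - <<'E'
from h import *
o=get_obs(); print(o["clock"],o["tool_pos"],o["opening"],o["gripper_force"],o["force"])
go(.5468,.2304,.17,-100.04)
E
```

```text
6.0833 [0.58198441 0.06179719 0.03959054] 0.08703743743269667 0.0 [ 0.5551492  -0.54932965  0.21223807]
shift cm [-15.99   6.39 -13.04] turn [-0.01  0.    0.04]
```

Rise, cross to tin 2, then descend (in one call).

play_rows:
  commands:
    - [[0,0,-4,0,0,0,1],[0,0,-8,0,0,0,1],[0,0,-11,0,0,0,1],[-2,0.8,-13,0,0,0,1],[-5,2,-13,0,0,0,1],[-8.5,3.4,-13,0,0,0,1],[-12,4.8,-13,0,0,0,1],[-14.5,5.8,-13,0,0,0,1],[-16,6.4,-13,0,0,0,1],[-16,6.4,-13,0,0,0,1],[-16,6.4,-11,0,0,0,1],[-16,6.4,-8,0,0,0,1],[-16,6.4,-5,0,0,0,1],[-16,6.4,-2.5,0,0,0,1],[-16,6.4,-1,0,0,0,1],[-16,6.4,0,0,0,0,1],[-16,6.4,0,0,0,0,1],[-16,6.4,0,0,0,0,1]]

```text
clock: 7.58
tool_pos: [0.547, 0.2301, 0.0397]
orientation: [180.0, -0.0, -100.0]
force: [0.3, 1.0, -0.0]
opening: 0.0876
gripper_force: 0.0
```

play_rows:
  commands:
    - [[0,0,0,0,0,0,0],[0,0,0,0,0,0,0],[0,0,0,0,0,0,0],[0,0,0,0,0,0,0],[0,0,0,0,0,0,0],[0,0,0,0,0,0,0],[0,0,0,0,0,0,0],[0,0,0,0,0,0,0],[0,0,-1,0,0,0,0],[0,0,-3,0,0,0,0],[0,0,-5.5,0,0,0,0],[0,0,-8,0,0,0,0],[0,0,-10,0,0,0,0],[0,0,-11.5,0,0,0,0],[0,0,-12.5,0,0,0,0],[0,0,-13,0,0,0,0],[0,0,-13,0,0,0,0],[0,0,-13,0,0,0,0],[0,0,-13,0,0,0,0]]

```text
clock: 9.17
tool_pos: [0.546, 0.2301, 0.1682]
orientation: [179.9, -0.1, -100.0]
force: [0.5, 1.8, -3.0]
opening: 0.0496
gripper_force: 30.0
```

```bash
python3 wt.py; python3 -c "
from h import *
go(.4985,-.181,.17,-100.04);go(.4654,-.3681,.17,-100.04)"
```

```text
F mean [ 0.07  0.46 -3.1 ] sd [0.49 0.55 0.41] tau [-0.000e+00 -5.097e+01  2.835e+01  7.010e+00 -4.000e-02 -0.000e+00] 9.5167 [0.54659569 0.23039117 0.16916489] 0.04929293196040828 29.994417428970337
shift cm [41.35 -2.41 -0.06] turn [ 0.02 -0.02  0.03]
shift cm [ 6.035e+01 -2.400e+00 -5.000e-02] turn [ 0.02 -0.02  0.03]
```

play_rows:
  commands:
    - [[0.8,0,0,0,0,0,0],[2.4,-0.1,0,0,0,0,0],[5,-0.2,0,0,0,0,0],[8.5,-0.3,0,0,0,0,0],[12,-0.5,0,0,0,0,0],[15.5,-0.6,0,0,0,0,0],[19,-0.8,0,0,0,0,0],[22.5,-0.9,0,0,0,0,0],[26,-1,0,0,0,0,0],[29.5,-1.2,0,0,0,0,0],[33,-1.3,0,0,0,0,0],[36.5,-1.5,0,0,0,0,0],[40,-1.6,0,0,0,0,0],[43.5,-1.7,0,0,0,0,0],[47,-1.9,0,0,0,0,0],[50.5,-2,0,0,0,0,0],[54,-2.2,0,0,0,0,0],[57,-2.3,0,0,0,0,0],[59.2,-2.4,0,0,0,0,0],[60.4,-2.4,0,0,0,0,0]]

```text
clock: 11.23
tool_pos: [0.4636, -0.3714, 0.1694]
orientation: [180.0, -0.0, -100.1]
force: [0.9, 0.3, -3.7]
opening: 0.0496
gripper_force: 30.0
```

play_rows:
  commands:
    - [[0,0,0,0,0,0,0],[0,0,0,0,0,0,0],[0,0,2,0,0,0,0],[0,0,4,0,0,0,0],[0,0,6.5,0,0,0,0],[0,0,8,0,0,0,0],[0,0,9,0,0,0,0],[0,0,9,0,0,0,0]]

```text
clock: 11.9
tool_pos: [0.4643, -0.367, 0.0776]
orientation: [179.8, 0.1, -100.0]
force: [-0.2, 0.7, -3.6]
opening: 0.0494
gripper_force: 30.0
```

```bash
python3 - <<'E'
from h import *
o=get_obs(); print(o["clock"],o["tool_pos"],o["orientation"],o["force"],o["gripper_force"])
go(.4654,-.3681,.049,-100.04)
f=[cam(n)["frame"] for n in("top","scene")]
a=cv2.resize(f[0][170:310,320:540],None,fx=1.8,fy=1.8)[:,:396]; b=cv2.resize(f[1][100:240,90:310],None,fx=1.8,fy=1.8)
cv2.imwrite("pics/place1.png",np.hstack([a,b])[:,:,::-1])
E
```

```text
11.9 [ 0.46425475 -0.36699717  0.07763675] [ 1.79805378e+02  6.08878707e-02 -9.99594894e+01] [-0.18779462  0.7266086  -3.56824203] 29.99438613653183
shift cm [ 0.09 -0.14  2.86] turn [0.19 0.06 0.08]
```

View pics/place1.png

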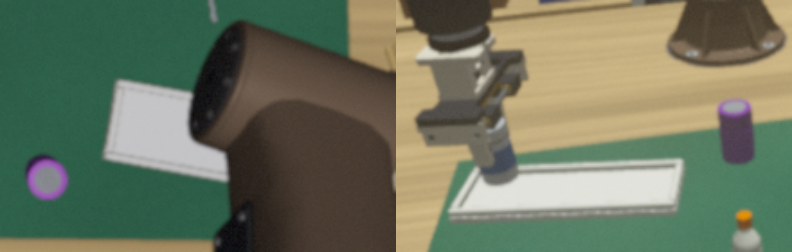

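The view shows the tin held over the far end of the tray (right panel, (500,170)), inside the walls. I lower it gently.

play_rows:
  commands:
    - [[0,0,1,0,0,0,0],[0,0,1.8,0,0,0,0],[0,0,2.3,0,0,0,0],[0,0,2.6,0,0,0,0],[0,0,2.7,0,0,0,0],[0,0,2.8,0,0,0,0],[0,0,2.8,0,0,0,0],[0,0,2.8,0,0,0,0]]

```text
clock: 12.67
tool_pos: [0.4655, -0.3686, 0.0518]
orientation: [-180.0, -0.0, -100.0]
force: [-0.4, 0.3, -3.7]
opening: 0.0496
gripper_force: 30.0
```

play_rows:
  commands:
    - [[0,0,0.1,0,0,0,0],[0,0,0.2,0,0,0,0],[0,0,0.2,0,0,0,0],[0,0,0.2,0,0,0,0]]

```text
clock: 13.0
tool_pos: [0.4655, -0.3686, 0.0498]
orientation: [-180.0, -0.0, -100.0]
force: [0.6, 0.7, -2.0]
opening: 0.0499
gripper_force: 30.0
```

play_rows:
  commands:
    - [[0,0,0.1,0,0,0,0],[0,0,0.1,0,0,0,0],[0,0,0.1,0,0,0,1],[0,0,0.1,0,0,0,1],[0,0,0.1,0,0,0,1],[0,0,0.1,0,0,0,1],[0,0,0.1,0,0,0,1],[0,0,0.1,0,0,0,1],[0,0,0.1,0,0,0,1],[0,0,0.1,0,0,0,1],[0,0,-3,0,0,0,1],[0,0,-6.5,0,0,0,1],[0,0,-10,0,0,0,1],[0,0,-12,0,0,0,1],[0,0,-12,0,0,0,1],[0,0,-12,0,0,0,1]]

```text
clock: 14.33
tool_pos: [0.4661, -0.3688, 0.1712]
orientation: [-179.8, -0.0, -100.0]
force: [-0.6, -0.2, 0.3]
opening: 0.0877
gripper_force: 0.0
```

```bash
python3 - <<'E'
from h import *
o=get_obs(); print(o["clock"],o["tool_pos"],o["orientation"],o["force"])
go(.581,.3363,.17,-100.04)
E
```

```text
14.3333 [ 0.46608097 -0.36875473  0.17120055] [-1.79812289e+02 -2.98166543e-02 -1.00009344e+02] [-0.59083926 -0.19304345  0.2877156 ]
shift cm [-71.43   0.94   0.08] turn [-0.19 -0.03  0.03]
```

play_rows:
  commands:
    - [[-1,0,0,0,0,0,1],[-3.5,0.1,0,0,0,0,1],[-7,0.1,0,0,0,0,1],[-11,0.2,0,0,0,0,1],[-15,0.2,0,0,0,0,1],[-19,0.3,0,0,0,0,1],[-23,0.3,0,0,0,0,1],[-27,0.4,0,0,0,0,1],[-31,0.4,0,0,0,0,1],[-35,0.5,0,0,0,0,1],[-39,0.5,0,0,0,0,1],[-43,0.6,0,0,0,0,1],[-47,0.6,0,0,0,0,1],[-51,0.7,0,0,0,0,1],[-55,0.7,0,0,0,0,1],[-59,0.8,0,0,0,0,1],[-63,0.8,0,0,0,0,1],[-67,0.9,0,0,0,0,1],[-70,0.9,0,0,0,0,1],[-71.4,0.9,0,0,0,0,1]]

```text
clock: 16.0
tool_pos: [0.5797, 0.3398, 0.1671]
orientation: [179.9, -0.1, -99.9]
force: [0.3, -0.3, -1.1]
opening: 0.0874
gripper_force: 0.0
```

play_rows:
  commands:
    - [[0,0,0,0,0,0,1],[0,0,0,0,0,0,1],[0,0,2,0,0,0,1],[0,0,4,0,0,0,1],[0,0,6,0,0,0,1],[0,0,6,0,0,0,1],[0,0,6,0,0,0,1]]

```text
clock: 16.58
tool_pos: [0.5799, 0.3343, 0.1087]
orientation: [179.9, -0.1, -100.1]
force: [-0.5, -0.1, 1.2]
opening: 0.0876
gripper_force: 0.0
```

```bash
python3 - <<'E'
from h import *
o=get_obs(); print(o["clock"],o["tool_pos"],o["orientation"])
go(.581,.3363,.0397,-100.04)
E
```

```text
16.5833 [0.5799173  0.33432056 0.1087299 ] [ 1.79906208e+02 -1.48048075e-01 -1.00069920e+02]
shift cm [-0.23 -0.08  6.9 ] turn [ 0.09 -0.15 -0.03]
```

play_rows:
  commands:
    - [[-0.1,0,2,0,0,0,1],[-0.1,0,4.5,0,0,0,1],[-0.1,0,6,0,0,0,1],[-0.1,0,6.8,0,0,0,1],[-0.1,0,6.9,0,0,0,1],[-0.1,0,6.9,0,0,0,1]]

```text
clock: 17.08
tool_pos: [0.5813, 0.3372, 0.0416]
orientation: [-180.0, 0.0, -100.0]
force: [0.8, 0.2, 0.1]
opening: 0.0877
gripper_force: 0.0
```

play_rows:
  commands:
    - [[0,0,0,0,0,0,0],[0,0,0,0,0,0,0],[0,0,0,0,0,0,0],[0,0,0,0,0,0,0],[0,0,0,0,0,0,0],[0,0,0,0,0,0,0],[0,0,0,0,0,0,0],[0,0,0,0,0,0,0]]

```text
clock: 17.75
tool_pos: [0.5807, 0.3372, 0.0407]
orientation: [-180.0, 0.0, -100.0]
force: [-2.0, -0.3, 1.7]
opening: 0.0497
gripper_force: 30.0
```

play_rows:
  commands:
    - [[0,0,-1,0,0,0,0],[0,0,-3,0,0,0,0],[0,0,-5.5,0,0,0,0],[0,0,-8,0,0,0,0],[0,0,-10,0,0,0,0],[0,0,-11.5,0,0,0,0],[0,0,-12.5,0,0,0,0],[0,0,-13,0,0,0,0],[0,0,-13,0,0,0,0],[0,0,-13,0,0,0,0],[0,0,-13,0,0,0,0]]

```text
clock: 18.67
tool_pos: [0.5801, 0.3367, 0.1691]
orientation: [179.9, -0.1, -100.0]
force: [0.3, 1.0, -1.8]
opening: 0.0497
gripper_force: 30.0
```

```bash
python3 wt.py; python3 -c "
from h import *
go(.4985,-.181,.17,-100.04)"
```

```text
F mean [ 0.25  0.04 -1.5 ] sd [0.34 0.47 0.6 ] tau [-0.000e+00 -6.045e+01  2.854e+01  6.930e+00 -5.000e-02 -0.000e+00] 19.0167 [0.58070459 0.33709546 0.17018929] 0.04916744796347375 29.99648004770279
shift cm [ 5.245e+01 -9.100e-01  5.000e-02] turn [ 0.01 -0.02  0.03]
```

The weights are 6.4, 3.1 and 1.5 N, so tin 1 is the heaviest. Tin 3 goes to the near slot.

play_rows:
  commands:
    - [[0.8,0,0,0,0,0,0],[2.4,0,0,0,0,0,0],[5,-0.1,0,0,0,0,0],[8,-0.1,0,0,0,0,0],[11.5,-0.2,0,0,0,0,0],[15,-0.3,0,0,0,0,0],[18.5,-0.3,0,0,0,0,0],[22,-0.4,0,0,0,0,0],[25.5,-0.4,0,0,0,0,0],[29,-0.5,0,0,0,0,0],[32.5,-0.6,0,0,0,0,0],[36,-0.6,0,0,0,0,0],[39.5,-0.7,0,0,0,0,0],[43,-0.7,0,0,0,0,0],[46.5,-0.8,0,0,0,0,0],[49.5,-0.9,0,0,0,0,0],[51.5,-0.9,0,0,0,0,0],[52.5,-0.9,0,0,0,0,0],[52.5,-0.9,0,0,0,0,0],[52.5,-0.9,0,0,0,0,0]]

```text
clock: 20.73
tool_pos: [0.4977, -0.1819, 0.1706]
orientation: [-180.0, 0.0, -100.1]
force: [-0.7, 0.1, -1.1]
opening: 0.0497
gripper_force: 30.0
```

play_rows:
  commands:
    - [[0,0,1,0,0,0,0],[0,0,3,0,0,0,0],[0,0,5.5,0,0,0,0],[0,0,8,0,0,0,0],[0,0,9.5,0,0,0,0],[0,0,10.5,0,0,0,0],[0,0,11,0,0,0,0],[0,0,11.3,0,0,0,0],[0,0,11.5,0,0,0,0],[0,0,11.5,0,0,0,0],[0,0,11.5,0,0,0,0],[0,0,11.5,0,0,0,0]]

```text
clock: 21.73
tool_pos: [0.4989, -0.1815, 0.0563]
orientation: [-179.9, 0.0, -100.0]
force: [0.3, -0.7, -1.0]
opening: 0.0492
gripper_force: 30.0
```

```bash
python3 - <<'E'
from h import *
o=get_obs(); print(o["clock"],o["tool_pos"],o["orientation"],o["force"])
go(.4985,-.181,.0507,-100.04)
E
```

```text
21.7333 [ 0.49891585 -0.1814525   0.05632604] [-1.79915733e+02  1.18107470e-02 -1.00010277e+02] [ 0.32228894 -0.6726412  -1.00079384]
shift cm [-0.04  0.05  0.56] turn [-0.08  0.01  0.03]
```

play_rows:
  commands:
    - [[0,0,0.2,0,0,0,0],[0,0,0.4,0,0,0,0],[0,0,0.5,0,0,0,0],[0,0,0.5,0,0,0,0],[0,0,0.5,0,0,0,0]]

```text
clock: 22.15
tool_pos: [0.4983, -0.1815, 0.0507]
orientation: [180.0, -0.0, -100.0]
force: [-0.3, -0.6, 0.9]
opening: 0.0498
gripper_force: 30.0
```

In contact (the force has changed sign), so I release and rise.

play_rows:
  commands:
    - [[0,0,0,0,0,0,1],[0,0,0,0,0,0,1],[0,0,0,0,0,0,1],[0,0,0,0,0,0,1],[0,0,0,0,0,0,1],[0,0,0,0,0,0,1],[0,0,0,0,0,0,1],[0,0,0,0,0,0,1],[0,0,-3,0,0,0,1],[0,0,-6.5,0,0,0,1],[0,0,-10,0,0,0,1],[0,0,-12,0,0,0,1],[0,0,-12,0,0,0,1],[0,0,-12,0,0,0,1]]

```text
clock: 23.32
tool_pos: [0.4991, -0.1814, 0.172]
orientation: [-179.8, 0.0, -100.0]
force: [0.9, -0.3, -0.6]
opening: 0.0874
gripper_force: 0.0
```

```bash
python3 -c "
from h import *
o=get_obs(); print(o['clock'],o['tool_pos']); go(.582,.0616,.17,-100.04)"
```

```text
23.3167 [ 0.49910647 -0.18137031  0.17204689]
shift cm [-25.37  -3.94   0.23] turn [-0.18  0.04  0.03]
```

play_rows:
  commands:
    - [[-1,-0.2,0,0,0,0,1],[-3.5,-0.5,0,0,0,0,1],[-7,-1.1,0,0,0,0,1],[-11,-1.7,0,0,0,0,1],[-15,-2.4,0,0,0,0,1],[-19,-3,0,0,0,0,1],[-22.5,-3.5,0,0,0,0,1],[-24.7,-3.9,0,0,0,0,1],[-25.4,-4,0,0,0,0,1],[-25.4,-4,0,0,0,0,1],[-25.4,-4,2,0,0,0,1],[-25.4,-4,5,0,0,0,1],[-25.4,-4,8,0,0,0,1],[-25.4,-4,10.5,0,0,0,1],[-25.4,-4,12,0,0,0,1],[-25.4,-4,12.8,0,0,0,1],[-25.4,-4,13,0,0,0,1],[-25.4,-4,13,0,0,0,1],[-25.4,-4,13,0,0,0,1]]

```text
clock: 24.9
tool_pos: [0.5825, 0.0616, 0.0415]
orientation: [-179.9, 0.0, -100.0]
force: [1.0, 0.2, -0.3]
opening: 0.0875
gripper_force: 0.0
```

```bash
python3 - <<'E'
from h import *
f=[cam(n)["frame"] for n in("top","scene")]
a=cv2.resize(f[0][170:310,320:540],None,fx=1.8,fy=1.8); b=cv2.resize(f[1][100:240,110:380],None,fx=1.8,fy=1.8)[:,:400]
cv2.imwrite("pics/pl2.png",np.hstack([a,b])[:,:,::-1])
print(get_obs()["tool_pos"])
E
```

```text
[0.58269499 0.06189466 0.04186305]
```

View pics/pl2.png

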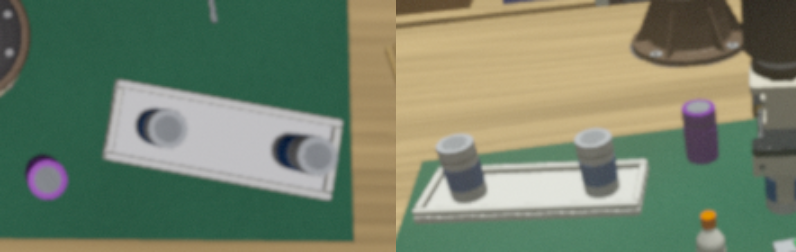

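Both light tins stand upright inside the tray: in the scene panel at (460,165) and (597,160), and in the top panel well inside the walls. Now the heaviest.

play_rows:
  commands:
    - [[0,0,0,0,0,0,0],[0,0,0,0,0,0,0],[0,0,0,0,0,0,0],[0,0,0,0,0,0,0],[0,0,0,0,0,0,0],[0,0,0,0,0,0,0],[0,0,0,0,0,0,0],[0,0,0,0,0,0,0]]

```text
clock: 25.67
tool_pos: [0.582, 0.0618, 0.0406]
orientation: [-180.0, 0.0, -100.0]
force: [0.7, -0.1, -0.8]
opening: 0.0494
gripper_force: 30.0
```

play_rows:
  commands:
    - [[0,0,-1,0,0,0,0],[0,0,-3,0,0,0,0],[0,0,-5.5,0,0,0,0],[0,0,-8,0,0,0,0],[0,0,-10.5,0,0,0,0],[0,0,-13,0,0,0,0],[0,0,-15,0,0,0,0],[0,0,-16.5,0,0,0,0],[0,0,-17.5,0,0,0,0],[0,0,-18,0,0,0,0],[0,0,-18,0,0,0,0],[0,0,-18,0,0,0,0],[0,0,-18,0,0,0,0],[0,0,-18,0,0,0,0],[0,0,-18,0,0,0,0],[0,0,-18,0,0,0,0]]

```text
clock: 27.0
tool_pos: [0.5817, 0.0617, 0.2199]
orientation: [179.9, -0.0, -100.0]
force: [0.4, 0.1, -7.0]
opening: 0.0495
gripper_force: 30.0
```

```bash
python3 wt.py; python3 - <<'E'
from h import *
cv2.imwrite("pics/fin.png",cam("scene")["frame"][:,:,::-1]); print(get_obs()["qvel"].round(3))
E
```

```text
F mean [ 0.22 -0.06 -6.11] sd [0.34 0.29 0.47] tau [-0.000e+00 -4.952e+01  3.106e+01  7.890e+00 -2.000e-02 -0.000e+00] 27.35 [0.58192253 0.06178969 0.22058451] 0.04975651887188317 29.996450543403625
[-0.038 -0.043 -0.011 -0.009 -0.006  0.08 ]
```

View pics/fin.png

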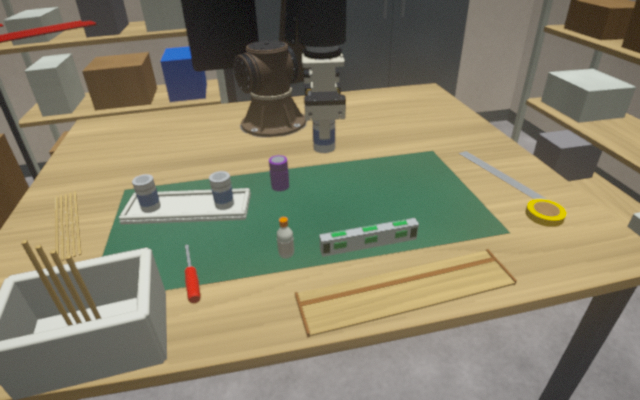

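The final picture shows the heaviest tin held upright at (324,135), about 18 cm up. The two light ones stand in the tray at (147,190) and (221,187), and the bystanders have not moved.

```bash
python3 -c "
from plant import *
print(close_job())"
```

```text
the job is handed in; nothing more can be done
None
```

The job is handed in (no verdict was shown): the heaviest tin (about 6.2 N) is held upright and still about 18 cm above the bench, the two lighter ones (about 3.1 N and 1.5 N) stand released in the tray, and the bystanders look untouched in the last picture.

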